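# Swing the overhead camera over the garlic and hold its mast up at the second stop

## Task

I want to film the garlic from above: swing the camera arm round until the lens is over the garlic bulb on the chopping board, leaving the mast down. Then grip the mast's head so that its release button is squeezed in, and pull the mast straight up, past the first stop, to its second stop at the end of the travel. The second stop has no catch, so finish while still holding the head up there with the button squeezed and the lens still over the garlic, so that I can tighten the collar; leave the food and the spice jar as they are.

Things in the scene. Friction and masses are not known exactly. Their poses are not given: they have to be found in the camera images.
- stand: Camera stand, does not move: dark steel foot plate 130 x 110 x 14 mm and on it an upright square aluminium tube 32 mm wide up to z = 0.145, with a black clamp collar 42 mm wide round its upper end (not used). Origin on the worktop on the tube's axis. Own z is up; own x points away from the side with the release button, own y to the left of that.
- mast (a joint): Height in m of the telescoping mast with grip head and swing arm: 0 = down, latched unless the release button is in; about 0.050 = first stop, where it catches again if the button is let go; 0.100 = second stop, end of the travel, no catch: let go there, it sinks slowly to the first stop. With the button in, 5 to 9 N lift it (weight 0.4 to 0.6 kg, friction 1 N).
- boom (a joint): Angle of the swing arm on the mast in rad, about the vertical: 0 = arm along the stand's own -x (over the button side), growing anticlockwise seen from above (towards the stand's own -y); -0.9 to 1.6. It turns stiffly (0.2 N m) and stays where it is left. It can be swung with the mast latched down.
- grip (a point): Middle of the grip head, at the height for the TCP to take it from above (z = 0.222, mast down). The head is a rounded black block on top of the mast, 34 mm thick (stand's own x), 64 mm long (own y), from 32 mm below to 23 mm above this point; it does not turn with the arm. The button is on its own -x face: fingers closed across the thickness push it in. The arm's hub is 51 mm below this point.
- button_face (a point): Middle of the outer face of the release button, a grey ribbed paddle 34 mm long (own y) and 32 mm high; out, it stands 7 mm proud of the head's face, pushed in 0.5 mm.
- boom_hinge (a point): The vertical pivot axis of the swing arm on the mast, at the arm's mid height (z = 0.160 with the mast down).
- camera_top (a point): On the axis of the camera, at the height for the TCP to take it from above (z = 0.194 with the mast down). The camera is an upright black round barrel 42 mm in diameter at the free end of the flat arm, 180 mm from the pivot axis; its top is 18 mm above this point and its upper part is free of the arm down to 27 mm below it.
- lens (a point): The lens, facing down at the lower end of the camera barrel, 52 mm straight below camera_top.
- garlic: The garlic bulb to be filmed, 54 mm across and 53 mm tall, loose on the chopping board in front of the stand. Origin in the centre of its underside. It lies 160 to 200 mm from the pivot axis, so that the swung lens passes within 25 mm of right above it.
- board: Wooden chopping board 240 x 360 x 22 mm lying on the worktop (does not move); origin in the centre of its underside.
- lemon: Lemon, about 71 x 53 x 51 mm, loose on the board; leave it.
- onion: Red onion, about 84 mm across and 82 mm tall, loose on the board; leave it.
- spice_jar: Spice jar with a black cap, 41 mm in diameter and 105 mm tall, standing loose on the worktop to the left of the stand; leave it.
- button: The release button with its rod and tooth; origin on the mast's axis at the foot of the stand while the button is out. It is pushed along the stand's own +x by up to 6.5 mm; 4 mm in frees the mast. Sprung: 3.6 N to start, 6.5 N fully in. See button_face for its shape.
Not all that is in view belongs to the job. What is shaped like the garlic but purple is not meant. What is shaped like the spice_jar but purple is not meant.

How it is judged:
By the outcome, as a careful person would: the job done as asked, in the order asked, and still so for the second after the job is handed in, while the arm keeps its last pose, push and grip.
It also fails if it takes over 48 s, if anything falls off the work surface, if the arm or the gripper's body presses on something with over 40 N, if the wrist force passes 120 N, or if a joint passes its speed limit or range.

## Robot

A 6-joint arm with a two-finger parallel gripper is mounted at the origin on a cart in front of the work surface, level with it; the furniture and walls round the work are solid. World frame = base frame: x ahead of the robot, y to its left, z up, the work surface at z = 0. Lengths are in m, angles in rad, forces in N, time in s.
With the tool pointing down it reaches from about 0.375 to 0.975 m from the base axis. Payload 3.8 kg.
Tool frame: the origin (TCP) lies between the finger pads, 19 mm behind the fingertips; this is the grasp point; x points along the fingers, z is the direction in which the jaws open and shut, and the axes are right-handed (so a half turn about x gives the same grasp; the last joint's range is limited). The gripper opens to 85 mm and grips with 20 to 120 N. Pads are 22 mm wide; open, the fingers measure 114 mm over their backs; the gripper's body (76 mm by 85 mm) begins 54 mm behind the grasp point. The pads swing forward as they close: fully open they stand 13 mm farther back than shut.
Start: joints at [-1.31, 0.264, 1.604, -0, 1.274, -0.037], TCP at [0.198, -0.645, 0.25] pointing down, gripper open.
Joint ranges: [-2.63, 2.63], [-0.94, 2.18], [0.31, 2.57], [-1.31, 4.45], [0, 2.66], [-2.55, 2.55]. Speed limits (rad/s): [2.57, 2.57, 3.14, 3.14, 3.14, 3.14].

## Interface

Orientations are given as a rotation vector (axis times angle).
In Python, from workcell import * gives the robot as it stands. The module is installed in compiled form; this text tells all that it offers.
- The arm moves only by the tool carry_out, never from a script. Its arguments are lists of equal length, an entry for each row: "offset": the shift along the tool's x, y, z in cm, a list of three; "delta_rot": the turn, a rotation vector about the tool's x, y, z in degrees, a list of three. A call has exactly 5 rows; each row shifts and turns the commanded pose from where the row before left it, along the tool's axes as they then stand; what a row does not reach is not made up. A row lasts 1/12 s, in which the tool goes at most 41.7 mm and 7.16 degrees, less where a joint would pass 70% of its speed; a pose out of reach is approached as far as the arm can. A call is refused whole if a number of a shift passes 4.17 or a number of a turn 7.16, either way. A call with a gripper value outside its range is refused whole. "fingers" is the opening, from -1 (shut) to 1 (fully open), set as the call begins (left out, the last holds). The fingers move at their own pace and stop on an object; "newtons" is the grip in N (left out, the last holds). Time passes only in rows, so rows that do not move let the fingers close, or fill a call up. It gives the time, the measured TCP pose, the force and the opening at its end, in the units of the state.
- read_state(): the state, without advancing time (a new reading comes with each control period).
- read_camera(name): name is "scene" or "top"; returns (picture, depth): 400x640x3 uint8, red, green, blue; 400x640 float32, m along the optical axis (not along the pixel's ray), 0 where there is no reading.
- get_calibration(name): a dict with "fx", "fy", "cx", "cy" (pixels), "R" (3x3) and "t" (3): a world point X has camera coordinates R X + t. Camera axes: x right, y down, z forward; pixel columns grow to the right and rows downward; lengths in m; the calibration is good to about 2 mm. A picture is of the moment at which its call begins. get_calibration takes no time and is no camera call.
- finish_job(): hands the job in, once; it reports no verdict.
The state is a dict: "time": time; "q": joint angles; "joint_vel": joint speeds; "joint_torque": joint torques, N m; "tool_pos": TCP position; "tcp_rot": TCP orientation; "wrist_force": force on the tool from outside, world axes, zero at the start; "torque": the same for the moment, N m; "width": opening from 0.0 (shut) to 1.0 (fully open).
Only numpy, scipy, OpenCV 4.12 (cv2) and the standard library are available. Lean on these libraries where they do the work, as an engineer would, in place of code of your own. Each camera call takes 0.05 s, during which the arm holds its last target. There are 200 camera calls.

## Working session

There is one attempt and no reset: what is moved stays moved. The work goes in short steps, Python scripts to look and compute and a tool call to move; the robot and the scene stay as the last step left them, time stands still between calls to the robot, and variables do not carry over. Pictures are saved under pics/ and viewed, about 8 in all and at most 12, crops included, and the job is handed in when it is done.

Besides the shell and the picture viewer there is one more tool, called after "Request:" by a JSON object that holds its "method" and its "body". carry_out: Moves the arm, as the interface text tells. Its arguments: {"type":"object","properties":{"offset":{"type":"array"},"delta_rot":{"type":"array"},"fingers":{"type":"number"},"newtons":{"type":"number"}},"required":["offset","delta_rot"]}

```bash
mkdir -p pics
python3 - <<'E'
from workcell import *
import cv2,numpy as np
s=read_state();print({k:np.round(v,3) for k,v in s.items()})
for n in("top","scene"):
    p,d=read_camera(n);c=get_calibration(n);np.savez(f"{n}0.npz",p=p,d=d)
    print(n,c['fx'],c['cx'],c['cy'],np.round(c['R'],3).tolist(),np.round(c['t'],3),d.min(),d.max())
    cv2.imwrite(f"pics/{n}0.png",p[:,:,::-1])
E
```

```text
{'time': np.float64(0.0), 'q': array([-1.31 ,  0.265,  1.605, -0.   ,  1.274, -0.037]), 'joint_vel': array([ 0.   ,  0.002, -0.002, -0.002, -0.002,  0.   ]), 'joint_torque': array([-0.0000e+00, -5.1512e+01, -3.6731e+01, -0.0000e+00,  1.3000e-02,
       -0.0000e+00]), 'tool_pos': array([ 0.198, -0.645,  0.249]), 'tcp_rot': array([ 0.988,  1.337, -0.986]), 'wrist_force': array([0.05 , 0.589, 0.251]), 'torque': array([-0.063,  0.024, -0.012]), 'width': np.float64(1.003)}
top 392.41495617919463 320.56505218580514 200.26938380434052 [[-0.004, -1.0, -0.031], [-0.994, 0.007, -0.108], [0.108, 0.03, -0.994]] [-0.077  0.542  0.931] 0.0 1.8787049
scene 438.21680810734125 316.9340384577342 211.7069948065988 [[-0.902, -0.432, -0.023], [-0.246, 0.555, -0.794], [0.356, -0.711, -0.607]] [0.444 0.281 0.702] 0.0 3.9990032
```

View pics/top0.png

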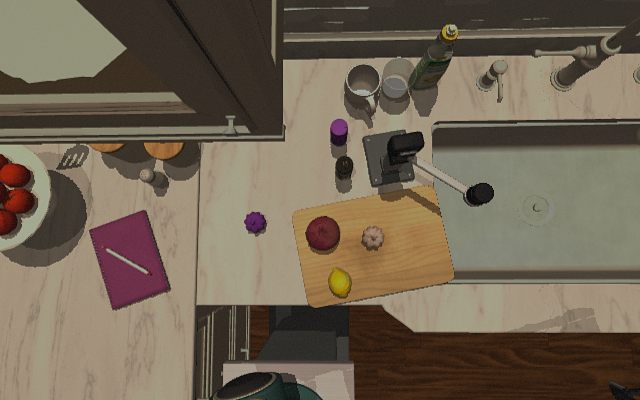

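View pics/scene0.png

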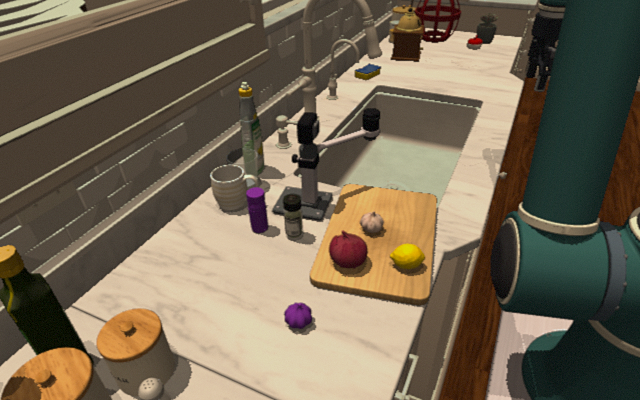

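The top view shows the head at (405,148), the arm running to the camera barrel at (480,193), the white garlic at (372,238), the onion at (322,233), the lemon at (340,282) and the spice jar at (344,167). The purple garlic and jar are decoys.

```bash
cat > h.py <<'E'
from workcell import *
import cv2,numpy as np
def cloud(n,d):
    c=get_calibration(n);v,u=np.mgrid[:400,:640]
    P=np.stack([(u-c['cx'])/c['fx']*d,(v-c['cy'])/c['fy']*d,d],-1)
    return (P-c['t'])@c['R']
def ray(n,u,v,z):
    c=get_calibration(n);R=c['R'];o=-R.T@c['t'];r=R.T@np.array([(u-c['cx'])/c['fx'],(v-c['cy'])/c['fy'],1]);return o+r*(z-o[2])/r[2]
def rect(P,m):
    q=P[m][:,:2].astype(np.float32)*1000;return cv2.minAreaRect(q),np.median(P[m],0).round(3),int(m.sum())
E
python3 - <<'E'
from h import *
z=np.load('top0.npz');p,d=z['p'].astype(int),z['d'];P=cloud('top',d);ok=d>0
v,u=np.mgrid[:400,:640]
def box(a,b,c,e):return ok&(u>=a)&(u<b)&(v>=c)&(v<e)
Z=P[...,2]
hd=box(375,430,120,180)
print('head top',rect(P,hd&(Z>.235)&(Z<.255)))
print('foot',rect(P,hd&(Z>.005)&(Z<.022)), )
print('cam',rect(P,box(460,500,178,210)&(Z>.2)&(Z<.225)))
print('arm',rect(P,box(415,470,155,200)&(Z>.14)&(Z<.18)))
g=box(355,390,222,255)&(Z>.03);print('garlic',rect(P,g), Z[g].max())
print('jar',rect(P,box(330,358,152,182)&(Z>.09)))
print('onion',rect(P,box(300,345,210,255)&(Z>.04)), 'lemon',rect(P,box(325,358,265,300)&(Z>.035)))
for n,m in(('foot',hd&(Z>.005)&(Z<.022)),('head',hd&(Z>.235)&(Z<.255)),('board',box(285,460,185,310)&(Z>.012)&(Z<.03))):
    print(n,cv2.boxPoints(rect(P,m)[0]).round(0).tolist())
z=np.load('scene0.npz');P2=cloud('scene',z['d']);Z2=P2[...,2];ok=z['d']>0
v,u=np.mgrid[:400,:640]
m=ok&(u>290)&(u<325)&(v>105)&(v<215);print('scene head',rect(P2,m&(Z2>.2)&(Z2<.25)&(P2[...,0]>.5)),cv2.boxPoints(rect(P2,m&(Z2>.2)&(Z2<.25))[0]).round(0).tolist())
p,_=z['p'],0
a=cv2.imread('pics/top0.png')[110:220,365:505];b=cv2.imread('pics/scene0.png')[95:230,260:400]
a=cv2.resize(a,(400,314),interpolation=2);b=cv2.resize(b,(400,386),interpolation=2)
o=np.zeros((386,800,3),np.uint8);o[:314,:400]=a;o[:,400:]=b;cv2.imwrite('pics/crop1.png',o)
E
```

```text
head top (((629.2906494140625, -253.2681427001953), (38.14696502685547, 63.899261474609375), 13.176057815551758), array([ 0.628, -0.252,  0.243]), 573)
foot (((657.4547119140625, -263.9979553222656), (126.6505355834961, 98.16201782226562), 0.12147584557533264), array([ 0.63 , -0.242,  0.013]), 914)
cam (((533.5321044921875, -403.8423156738281), (39.642642974853516, 40.28519058227539), 1.0704936981201172), array([ 0.533, -0.402,  0.21 ]), 381)
arm (((577.2359619140625, -338.08538818359375), (139.12318420410156, 27.462642669677734), 53.214298248291016), array([ 0.575, -0.34 ,  0.164]), 571)
garlic (((452.11236572265625, -203.2486114501953), (50.078800201416016, 49.557010650634766), 89.78471374511719), array([ 0.451, -0.202,  0.057]), 363) 0.07515329722362132
jar (((614.3859252929688, -135.90835571289062), (36.428897857666016, 39.706520080566406), 89.27498626708984), array([ 0.613, -0.136,  0.104]), 254)
onion (((460.2179260253906, -84.63807678222656), (77.8841323852539, 79.82115173339844), 44.592010498046875), array([ 0.46 , -0.085,  0.076]), 922) lemon (((345.37255859375, -123.3170166015625), (55.68303298950195, 55.64088439941406), 63.08283996582031), array([ 0.348, -0.123,  0.064]), 495)
foot [[594.0, -215.0], [594.0, -313.0], [721.0, -313.0], [721.0, -215.0]]
head [[603.0, -227.0], [618.0, -289.0], [655.0, -280.0], [641.0, -218.0]]
board [[279.0, -49.0], [347.0, -404.0], [605.0, -354.0], [538.0, -0.0]]
scene head (((628.923583984375, -251.240966796875), (41.007080078125, 62.255271911621094), 6.194581508636475), array([ 0.624, -0.233,  0.231]), 563) [[605.0, -223.0], [612.0, -284.0], [653.0, -280.0], [646.0, -218.0]]
```

View pics/crop1.png

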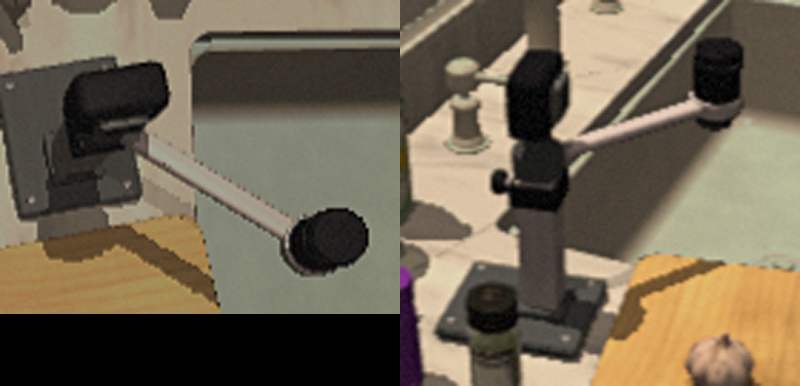

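The crop shows the head's grey button on the face towards the robot. The arm leaves below it towards the right front, and the foot plate is turned by about 10°.

Run:
```python
from h import *
from scipy.spatial.transform import Rotation as Ro
z=np.load('top0.npz');p,d=z['p'].astype(int),z['d'];P=cloud('top',d);Z=P[...,2]
v,u=np.mgrid[:400,:640]
# foot: left edge & back edge, sub-set by rows / columns
m=(u>355)&(u<432)&(v>120)&(v<195)&(Z>.007)&(Z<.022)&(p.sum(-1)<330)&(d>0)
n,l,st,_=cv2.connectedComponentsWithStats(m.astype(np.uint8));k=1+st[1:,4].argmax();m=l==k;print(st[k])
L=[(u[r][m[r]].min()-.5,r) for r in range(140,182) if m[r].any()]
B=[(c,v[:,c][m[:,c]].min()-.5) for c in range(370,398) if m[:,c].any()]
for nme,E in(('left',L),('back',B)):
    W=np.array([ray('top',a,b,.014)[:2] for a,b in E]);f=cv2.fitLine((W*1000).astype(np.float32),cv2.DIST_HUBER,0,.01,.01).ravel()
    print(nme,np.degrees(np.arctan2(f[1],f[0])).round(1),f[2:].round(1))
for lo in(.236,.239,.241):
    h=(u>375)&(u<430)&(v>120)&(v<180)&(Z>lo)&(Z<.255);q=P[h][:,:2]
    w,V=np.linalg.eigh(np.cov(q.T));print('head',lo,q.mean(0).round(4),np.degrees(np.arctan2(V[1,1],V[0,1])).round(1),cv2.minAreaRect((q*1000).astype(np.float32)))
b=(u>285)&(u<460)&(v>185)&(v<310)&(Z>.015)&(Z<.03)
s=read_state();R=Ro.from_rotvec(s['tcp_rot']).as_matrix();print(R.round(3))
gx=P[(u>250)&(u<330)&(v<140)];print('cabinet z',np.percentile(gx[:,2],[50,95]))
c=get_calibration('top');print('cam pos',-c['R'].T@c['t'])
```

```text
[ 363  130   52   56 1407]
left 9.9 [ 642.3 -194.7]
back -80.8 [ 713.2 -238.7]
head 0.236 [ 0.6291 -0.2519] 99.1 ((629.7363891601562, -252.9775390625), (35.539573669433594, 63.38858413696289), 10.406937599182129)
head 0.239 [ 0.6299 -0.2527] 98.1 ((630.3104248046875, -252.06455993652344), (32.48399353027344, 62.3994255065918), 7.6090264320373535)
head 0.241 [ 0.63   -0.2531] 99.1 ((630.5245361328125, -252.70816040039062), (31.25402069091797, 61.05986785888672), 8.840240478515625)
[[-0.001  0.956  0.293]
 [ 0.002  0.293 -0.956]
 [-1.     0.    -0.002]]
cabinet z [0.16154188 0.64630401]
cam pos [ 0.43707732 -0.10907739  0.98174407]
```

Request:
{"method": "carry_out", "body": {"offset": [[-0.3,0,0],[-0.3,0,0],[-0.3,0,0],[-0.3,0,0],[-0.3,0,0]], "delta_rot": [[-4,0,0],[-4,0,0],[-4,0,0],[-4,0,0],[-4,0,0]], "fingers": 1, "newtons": 30}}

```text
time: 0.52
tool_pos: [0.1979, -0.6449, 0.2643]
tcp_rot: [0.719, 1.45, -0.718]
wrist_force: [-0.5, -0.1, -0.9]
width: 1.001
```

Request:
{"method": "carry_out", "body": {"offset": [[-0.3,0,0],[-0.3,0,0],[-0.3,0,0],[-0.3,0,0],[-0.3,0,0]], "delta_rot": [[-4,0,0],[-4,0,0],[-4,0,0],[-4,0,0],[-4,0,0]]}}

```text
time: 0.93
tool_pos: [0.1979, -0.6449, 0.2793]
tcp_rot: [0.449, 1.525, -0.447]
wrist_force: [0.0, -0.1, 0.3]
width: 1.001
```

Request:
{"method": "carry_out", "body": {"offset": [[0,2.5,1],[0,2.5,1],[0,2.5,1],[0,2.5,1],[0,2.5,1]], "delta_rot": [[0,0,0],[0,0,0],[0,0,0],[0,0,0],[0,0,0]]}}

```text
time: 1.35
tool_pos: [0.3086, -0.5665, 0.2793]
tcp_rot: [0.451, 1.524, -0.45]
wrist_force: [-0.3, -0.3, 1.0]
width: 1.004
```

Request:
{"method": "carry_out", "body": {"offset": [[0,2.5,1],[0,2.5,1],[0,2.5,1],[0,2.5,1],[0,2.5,1]], "delta_rot": [[0,0,0],[0,0,0],[0,0,0],[0,0,0],[0,0,0]]}}

```text
time: 1.77
tool_pos: [0.4186, -0.4887, 0.2793]
tcp_rot: [0.451, 1.524, -0.45]
wrist_force: [0.1, -1.2, -0.0]
width: 1.002
```

Request:
{"method": "carry_out", "body": {"offset": [[0,2.5,1],[0,2.5,1],[0,2.5,1],[0,2.5,1],[0,0,0]], "delta_rot": [[0,0,0],[0,0,0],[0,0,0],[0,0,0],[0,0,0]]}}

```text
time: 2.18
tool_pos: [0.5093, -0.4243, 0.2791]
tcp_rot: [0.45, 1.524, -0.445]
wrist_force: [0.0, -0.3, -0.4]
width: 1.0
```

Request:
{"method": "carry_out", "body": {"offset": [[0,1.5,0.45],[0,1.5,0.45],[1,0,0],[1.5,0,0],[1.5,0,0]], "delta_rot": [[0,0,0],[0,0,0],[0,0,0],[0,0,0],[0,0,0]]}}

```text
time: 2.6
tool_pos: [0.5299, -0.4075, 0.2396]
tcp_rot: [0.45, 1.523, -0.451]
wrist_force: [0.2, 0.6, -0.3]
width: 1.003
```

Request:
{"method": "carry_out", "body": {"offset": [[1.5,0,0],[1.2,0,0],[1,0,0],[0.7,0,0],[0,0,0]], "delta_rot": [[0,0,0],[0,0,0],[0,0,0],[0,0,0],[0,0,0]]}}

```text
time: 3.02
tool_pos: [0.5286, -0.4068, 0.1936]
tcp_rot: [0.452, 1.527, -0.45]
wrist_force: [-0.4, 0.8, 0.4]
width: 0.997
```

Request:
{"method": "carry_out", "body": {"offset": [[0,0,0],[0,0,0],[0,0,0],[0,0,0],[0,0,0]], "delta_rot": [[0,0,0],[0,0,0],[0,0,0],[0,0,0],[0,0,0]], "fingers": -1, "newtons": 25}}

```text
time: 3.43
tool_pos: [0.5305, -0.408, 0.1976]
tcp_rot: [0.449, 1.521, -0.451]
wrist_force: [0.6, -1.0, 3.5]
width: 0.485
```

Request:
{"method": "carry_out", "body": {"offset": [[0,0,0],[0,0,0],[0,0,0],[0,0,0],[0,0,0]], "delta_rot": [[0,0,0],[0,0,0],[0,0,0],[0,0,0],[0,0,0]]}}

```text
time: 3.85
tool_pos: [0.5305, -0.408, 0.1975]
tcp_rot: [0.449, 1.521, -0.451]
wrist_force: [1.5, -0.5, 5.5]
width: 0.484
```

Request:
{"method": "carry_out", "body": {"offset": [[0,0.037,-1.17],[0,0.037,-1.17],[0,0.037,-1.17],[0,0.037,-1.17],[0,0.037,-1.17]], "delta_rot": [[3.64,0,0],[3.64,0,0],[3.64,0,0],[3.64,0,0],[3.64,0,0]]}}

```text
time: 4.27
tool_pos: [0.4874, -0.3683, 0.1975]
tcp_rot: [0.699, 1.452, -0.699]
wrist_force: [4.5, 1.0, 4.5]
width: 0.48
```

Request:
{"method": "carry_out", "body": {"offset": [[0,0.037,-1.17],[0,0.037,-1.17],[0,0.037,-1.17],[0,0.037,-1.17],[0,0.037,-1.17]], "delta_rot": [[3.64,0,0],[3.64,0,0],[3.64,0,0],[3.64,0,0],[3.64,0,0]]}}

```text
time: 4.68
tool_pos: [0.4592, -0.3175, 0.1975]
tcp_rot: [0.943, 1.352, -0.94]
wrist_force: [6.3, 1.7, 3.1]
width: 0.484
```

Request:
{"method": "carry_out", "body": {"offset": [[0,0.037,-1.17],[0,0.037,-1.17],[0,0.037,-1.17],[0,0.037,-1.17],[0,0.037,-1.17]], "delta_rot": [[3.64,0,0],[3.64,0,0],[3.64,0,0],[3.64,0,0],[3.64,0,0]]}}

```text
time: 5.1
tool_pos: [0.4483, -0.2606, 0.1975]
tcp_rot: [1.181, 1.221, -1.176]
wrist_force: [8.7, 0.1, 2.5]
width: 0.488
```

Request:
{"method": "carry_out", "body": {"offset": [[0,0.037,-1.17],[0,0.037,-1.17],[0,0.037,-1.17],[0,0.037,-1.17],[0,0.037,-1.17]], "delta_rot": [[3.64,0,0],[3.64,0,0],[3.64,0,0],[3.64,0,0],[3.64,0,0]]}}

```text
time: 5.52
tool_pos: [0.4556, -0.2032, 0.1975]
tcp_rot: [1.413, 1.058, -1.405]
wrist_force: [9.4, -3.7, -0.3]
width: 0.488
```

Request:
{"method": "carry_out", "body": {"offset": [[0,0,0],[0,0,0],[0,0,0],[0,0,0],[0,0,0]], "delta_rot": [[0,0,0],[0,0,0],[0,0,0],[0,0,0],[0,0,0]]}}

```text
time: 5.93
tool_pos: [0.4556, -0.2035, 0.1975]
tcp_rot: [1.411, 1.06, -1.403]
wrist_force: [8.4, 0.1, 1.3]
width: 0.482
```

Request:
{"method": "carry_out", "body": {"offset": [[0,0,0],[0,0,0],[0,0,0],[0,0,0],[-0.5,0,0]], "delta_rot": [[0,0,0],[0,0,0],[0,0,0],[0,0,0],[0,0,0]], "fingers": 1}}

```text
time: 6.35
tool_pos: [0.4513, -0.2022, 0.1996]
tcp_rot: [1.408, 1.07, -1.411]
wrist_force: [-0.6, 0.4, -0.1]
width: 1.005
```

Request:
{"method": "carry_out", "body": {"offset": [[-1.9,0,0],[-1.9,0,0],[-1.9,0,0],[-1.9,0,0],[-1.9,0,0]], "delta_rot": [[0,0,0],[0,0,0],[0,0,0],[0,0,0],[0,0,0]]}}

```text
time: 6.77
tool_pos: [0.4522, -0.2026, 0.297]
tcp_rot: [1.409, 1.067, -1.409]
wrist_force: [0.1, -0.2, -0.8]
width: 1.001
```

Request:
{"method": "carry_out", "body": {"offset": [[0,0,0],[0,0,0],[0,0,0],[0,0,0],[0,0,0]], "delta_rot": [[-5.75,0,0],[-5.75,0,0],[-5.75,0,0],[-5.75,0,0],[-5.75,0,0]]}}

```text
time: 7.18
tool_pos: [0.4523, -0.2027, 0.2963]
tcp_rot: [1.037, 1.31, -1.037]
wrist_force: [-0.2, 0.1, -0.4]
width: 1.0
```

Request:
{"method": "carry_out", "body": {"offset": [[0,0,0],[0,0,0],[0,0,0],[0,0,0],[0,0,0]], "delta_rot": [[-5.75,0,0],[-5.75,0,0],[-5.75,0,0],[-5.75,0,0],[-5.75,0,0]]}}

```text
time: 7.6
tool_pos: [0.4523, -0.2027, 0.2961]
tcp_rot: [0.654, 1.47, -0.654]
wrist_force: [-0.3, -0.0, 0.1]
width: 0.999
```

Request:
{"method": "carry_out", "body": {"offset": [[0,0,0],[0,0,0],[0,0,0],[0,0,0],[0,0,0]], "delta_rot": [[-5.75,0,0],[-5.75,0,0],[-5.75,0,0],[-5.75,0,0],[-5.75,0,0]]}}

```text
time: 8.02
tool_pos: [0.4523, -0.2027, 0.2962]
tcp_rot: [0.263, 1.555, -0.263]
wrist_force: [-0.6, 0.4, -0.7]
width: 1.001
```

Request:
{"method": "carry_out", "body": {"offset": [[0,0,0],[0,0,0],[0,0,0],[0,0,0],[0,0,0]], "delta_rot": [[-5.75,0,0],[-5.75,0,0],[-5.75,0,0],[-5.75,0,0],[-5.75,0,0]]}}

```text
time: 8.43
tool_pos: [0.4523, -0.2027, 0.2961]
tcp_rot: [-0.131, 1.567, 0.131]
wrist_force: [0.5, -0.0, -0.6]
width: 0.998
```

Request:
{"method": "carry_out", "body": {"offset": [[0,-1.5,3.3],[0,-1.5,3.3],[0,-1.5,3.3],[0,-1.5,3.3],[0,-1.5,3.2]], "delta_rot": [[0,0,0],[0,0,0],[0,0,0],[0,0,0],[0,0,0]]}}

```text
time: 8.85
tool_pos: [0.6278, -0.2507, 0.296]
tcp_rot: [-0.127, 1.567, 0.127]
wrist_force: [-0.2, -0.5, 0.4]
width: 0.997
```

Request:
{"method": "carry_out", "body": {"offset": [[0,0,0],[0,0,0],[0,0,0],[0,0,0],[0,0,0]], "delta_rot": [[0,0,0],[0,0,0],[0,0,0],[0,0,0],[0,0,0]]}}

```text
time: 9.27
tool_pos: [0.6255, -0.2502, 0.2969]
tcp_rot: [-0.127, 1.567, 0.126]
wrist_force: [-0.4, -0.4, 0.2]
width: 1.004
```

```bash
cat > look.py <<'E'
from h import *
import sys
from scipy.spatial.transform import Rotation as Ro
t=sys.argv[1]
s=read_state();print(s['tool_pos'].round(4),Ro.from_rotvec(s['tcp_rot']).as_matrix().round(3).tolist(),s['wrist_force'].round(1),s['q'].round(2))
o=[]
for n in('top','scene'):
    p,d=read_camera(n);np.savez(f'{n}{t}.npz',p=p,d=d);o.append(p[100:310,270:510] if n=='top' else p[60:270,240:480])
cv2.imwrite(f'pics/l{t}.png',cv2.resize(np.hstack(o)[:,:,::-1],(800,350),interpolation=2))
E
python3 look.py 1
```

```text
[ 0.6255 -0.2502  0.2969] [[0.001, -0.161, 0.987], [-0.0, 0.987, 0.161], [-1.0, -0.0, 0.001]] [-0.4 -0.4  0.2] [-0.42  0.24  1.55 -0.    1.35 -0.58]
```

View pics/l1.png

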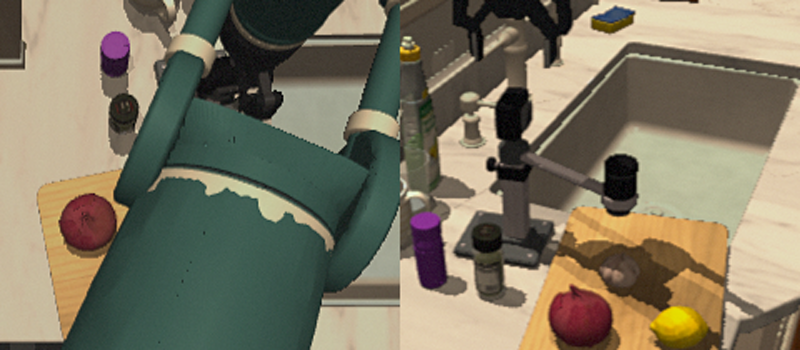

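The camera now stands above the garlic in the scene view (barrel at (620,175), garlic at (620,270) in the crop). I'll measure it.

```bash
cat > meas.py <<'E'
from h import *
import sys
z=np.load(f'scene{sys.argv[1]}.npz');p,d=z['p'].astype(int),z['d'];P=cloud('scene',d);X,Y,Z=np.moveaxis(P,-1,0)
dz=float(sys.argv[2]); near=(np.hypot(X-.457,Y+.204)<.06)&(d>0)
def r(n,m): q=P[m];print(n,len(q),q.mean(0).round(4),cv2.minAreaRect((q[:,:2]*1000).astype(np.float32))[:2])
r('cam top',near&(Z>.206+dz)&(Z<.222+dz)); r('barrel',near&(Z>.165+dz)&(Z<.205+dz))
q=P[near&(Z>.17+dz)&(Z<.205+dz)][:,:2];A=np.c_[2*q,np.ones(len(q))];s=np.linalg.lstsq(A,(q**2).sum(1),rcond=None)[0];print('circle',s[:2].round(4),np.sqrt(s[2]+s[:2]@s[:2]).round(4))
r('garlic',near&(Z>.03)&(Z<.09)); 
h=(np.hypot(X-.63,Y+.253)<.05)&(d>0);r('head',h&(Z>.195+dz)&(Z<.25+dz));print('head top z',np.percentile(Z[h&(Z<.27+dz)],99))
r('head top',h&(Z>.240+dz)&(Z<.25+dz))
E
python3 meas.py 1 0; cp scene0.npz scenez.npz
python3 - <<'E'
from h import *
# garlic in scene0 for comparison
z=np.load('scene0.npz');P=cloud('scene',z['d']);m=(np.hypot(P[...,0]-.457,P[...,1]+.204)<.06)&(P[...,2]>.03)&(P[...,2]<.09)&(z['d']>0)
print(P[m].mean(0),cv2.minAreaRect((P[m][:,:2]*1000).astype(np.float32)))
E
```

```text
cam top 186 [ 0.4599 -0.2004  0.21  ] ((460.5032043457031, -201.60215759277344), (40.28880310058594, 38.92021942138672))
barrel 364 [ 0.457  -0.19    0.1842] ((476.29156494140625, -200.1934814453125), (34.90414047241211, 76.25846862792969))
circle [ 0.461  -0.2032] 0.0195
garlic 371 [ 0.4511 -0.1944  0.0511] ((454.3568420410156, -199.59010314941406), (50.39219284057617, 43.054115295410156))
head 595 [ 0.6249 -0.2386  0.2265] ((628.91845703125, -251.17892456054688), (42.049373626708984, 62.902587890625))
head top z 0.2441627425540691
head top 168 [ 0.6318 -0.2497  0.243 ] ((632.8790283203125, -250.95034790039062), (30.055927276611328, 60.25310134887695))
[ 0.4511485  -0.19437829  0.0510373 ] ((454.0404052734375, -202.54641723632812), (49.291099548339844, 46.99232864379883), 46.35299301147461)
```

Request:
{"method": "carry_out", "body": {"offset": [[0,-0.28,0.56],[0,0,0],[1,0,0],[1.5,0,0],[1.5,0,0]], "delta_rot": [[0,0,0],[0,0,0],[0,0,0],[0,0,0],[0,0,0]]}}

```text
time: 9.78
tool_pos: [0.6326, -0.2523, 0.2556]
tcp_rot: [-0.127, 1.566, 0.126]
wrist_force: [-0.5, -0.4, -0.4]
width: 1.001
```

Request:
{"method": "carry_out", "body": {"offset": [[1.2,0,0],[1,0,0],[0.8,0,0],[0.5,0,0],[0,0,0]], "delta_rot": [[0,0,0],[0,0,0],[0,0,0],[0,0,0],[0,0,0]]}}

```text
time: 10.2
tool_pos: [0.6318, -0.2519, 0.2193]
tcp_rot: [-0.126, 1.569, 0.128]
wrist_force: [-0.2, 0.5, -0.1]
width: 0.999
```

Request:
{"method": "carry_out", "body": {"offset": [[0,0,0],[0,0,0],[0,0,0],[0,0,0],[0,0,0]], "delta_rot": [[0,0,0],[0,0,0],[0,0,0],[0,0,0],[0,0,0]]}}

```text
time: 10.62
tool_pos: [0.6327, -0.2524, 0.2217]
tcp_rot: [-0.127, 1.566, 0.126]
wrist_force: [0.4, -0.0, -0.4]
width: 1.0
```

Request:
{"method": "carry_out", "body": {"offset": [[0,0,0],[0,0,0],[0,0,0],[0,0,0],[0,0,0]], "delta_rot": [[0,0,0],[0,0,0],[0,0,0],[0,0,0],[0,0,0]], "fingers": -1, "newtons": 40}}

```text
time: 11.03
tool_pos: [0.6316, -0.2524, 0.2213]
tcp_rot: [-0.127, 1.569, 0.127]
wrist_force: [-4.1, -0.1, 2.4]
width: 0.396
```

Request:
{"method": "carry_out", "body": {"offset": [[0,0,0],[0,0,0],[0,0,0],[0,0,0],[0,0,0]], "delta_rot": [[0,0,0],[0,0,0],[0,0,0],[0,0,0],[0,0,0]]}}

```text
time: 11.45
tool_pos: [0.6317, -0.2524, 0.2214]
tcp_rot: [-0.127, 1.569, 0.127]
wrist_force: [-6.2, -0.6, 5.4]
width: 0.395
```

The opening reads 33.6 mm, against a head thickness of 34 mm, so the button is fully in. I'll lift it gently.

Request:
{"method": "carry_out", "body": {"offset": [[-0.2,0,0],[-0.4,0,0],[-0.4,0,0],[-0.5,0,0],[-0.5,0,0]], "delta_rot": [[0,0,0],[0,0,0],[0,0,0],[0,0,0],[0,0,0]]}}

```text
time: 11.87
tool_pos: [0.6316, -0.2524, 0.2399]
tcp_rot: [-0.127, 1.57, 0.127]
wrist_force: [-2.4, -3.4, -8.5]
width: 0.391
```

Request:
{"method": "carry_out", "body": {"offset": [[-0.7,0,0],[-0.7,0,0],[-0.7,0,0],[-0.7,0,0],[-0.7,0,0]], "delta_rot": [[0,0,0],[0,0,0],[0,0,0],[0,0,0],[0,0,0]]}}

```text
time: 12.28
tool_pos: [0.6316, -0.2524, 0.2764]
tcp_rot: [-0.127, 1.569, 0.127]
wrist_force: [-3.3, -4.8, -9.7]
width: 0.391
```

Request:
{"method": "carry_out", "body": {"offset": [[-0.7,0,0],[-0.7,0,0],[-0.7,0,0],[-0.7,0,0],[-0.5,0,0]], "delta_rot": [[0,0,0],[0,0,0],[0,0,0],[0,0,0],[0,0,0]]}}

```text
time: 12.7
tool_pos: [0.6316, -0.2524, 0.31]
tcp_rot: [-0.127, 1.569, 0.127]
wrist_force: [-3.6, -4.1, -7.9]
width: 0.395
```

Request:
{"method": "carry_out", "body": {"offset": [[-0.3,0,0],[-0.2,0,0],[-0.2,0,0],[-0.2,0,0],[-0.1,0,0]], "delta_rot": [[0,0,0],[0,0,0],[0,0,0],[0,0,0],[0,0,0]]}}

```text
time: 13.12
tool_pos: [0.6316, -0.2524, 0.3201]
tcp_rot: [-0.127, 1.568, 0.127]
wrist_force: [-3.9, -3.1, -6.3]
width: 0.395
```

Request:
{"method": "carry_out", "body": {"offset": [[-0.1,0,0],[-0.05,0,0],[-0.05,0,0],[0,0,0],[0,0,0]], "delta_rot": [[0,0,0],[0,0,0],[0,0,0],[0,0,0],[0,0,0]]}}

```text
time: 13.53
tool_pos: [0.6316, -0.2524, 0.3214]
tcp_rot: [-0.127, 1.569, 0.127]
wrist_force: [-4.1, -3.8, -7.6]
width: 0.396
```

Request:
{"method": "carry_out", "body": {"offset": [[-0.1,0,0],[-0.1,0,0],[0,0,0],[0,0,0],[0,0,0]], "delta_rot": [[0,0,0],[0,0,0],[0,0,0],[0,0,0],[0,0,0]]}}

```text
time: 13.95
tool_pos: [0.6316, -0.2524, 0.3214]
tcp_rot: [-0.126, 1.57, 0.127]
wrist_force: [-2.2, -4.3, -13.2]
width: 0.39
```

```bash
python3 look.py 2; python3 meas.py 2 0.1
```

```text
[ 0.6316 -0.2524  0.3214] [[-0.003, -0.161, 0.987], [0.0, 0.987, 0.161], [-1.0, 0.001, -0.003]] [ -2.2  -4.3 -13.2] [-0.42  0.24  1.5  -0.    1.4  -0.58]
cam top 192 [ 0.4599 -0.1992  0.3097] ((460.1082458496094, -202.0655975341797), (38.67747116088867, 37.97359085083008))
barrel 434 [ 0.4569 -0.1894  0.2846] ((478.3277893066406, -200.22689819335938), (31.908008575439453, 75.82272338867188))
circle [ 0.4609 -0.2035] 0.0197
garlic 372 [ 0.4511 -0.1943  0.0511] ((453.6685791015625, -201.78199768066406), (49.32005310058594, 44.39475631713867))
head 822 [ 0.6272 -0.2373  0.3274] ((629.9681396484375, -243.33169555664062), (56.44594192504883, 73.45130157470703))
head top z 0.3678264500083525
head top 246 [ 0.6326 -0.2452  0.3442] ((630.6690673828125, -242.25831604003906), (56.85392761230469, 71.6797103881836))
```

View pics/l2.png

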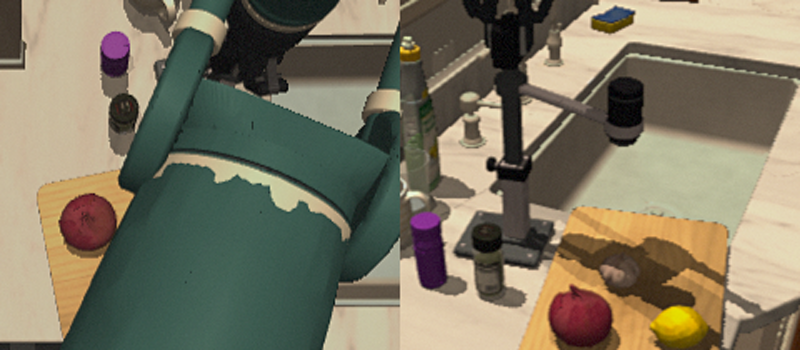

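The mast is at its end stop: the 2 mm command raised nothing and only added pull, from 7.6 to 13.2 N. The camera rose from 0.210 to 0.310 and the lens is still over the garlic. I'll do a short hold check, then hand in.

Request:
{"method": "carry_out", "body": {"offset": [[0,0,0],[0,0,0],[0,0,0],[0,0,0],[0,0,0]], "delta_rot": [[0,0,0],[0,0,0],[0,0,0],[0,0,0],[0,0,0]]}}

```text
time: 14.47
tool_pos: [0.6316, -0.2524, 0.3215]
tcp_rot: [-0.126, 1.57, 0.127]
wrist_force: [-2.1, -3.9, -13.7]
width: 0.394
```

Request:
{"method": "carry_out", "body": {"offset": [[0,0,0],[0,0,0],[0,0,0],[0,0,0],[0,0,0]], "delta_rot": [[0,0,0],[0,0,0],[0,0,0],[0,0,0],[0,0,0]]}}

```text
time: 14.88
tool_pos: [0.6316, -0.2524, 0.3214]
tcp_rot: [-0.126, 1.57, 0.127]
wrist_force: [-2.6, -5.2, -14.0]
width: 0.394
```

```bash
python3 -c "
from workcell import *
s=read_state();print(s['tool_pos'],s['wrist_force'],s['width'])
if s['tool_pos'][2]>.3205 and s['width']<.42: print(finish_job())"
```

```text
[ 0.63159801 -0.25237106  0.32141426] [ -2.55940467  -5.18129774 -13.99756768] 0.3944750953037666
the job is handed in; nothing more can be done
None
```

The camera arm is swung over the garlic, and the mast is up at its second stop, with the gripper still holding the head and squeezing the button. I handed the job in at about 15 s.

I gripped the camera barrel and swung it about 73° with the mast down. Then I took the head across its thickness and pulled straight up.

**Last checks:**
- **Mast height:** the camera rose by 0.0997 m. A further 2 mm of commanded lift moved nothing and only raised the pull to about 14 N. It then held still for 0.8 s.
- **Button:** the jaws stand about 33.5 mm apart on the 34 mm head, so the button is fully in.
- **Lens:** it sits about 7–9 mm from the garlic's axis. About 6 mm of that is because the garlic lies slightly farther from the pivot than the arm's length.
- **Food and jar:** the garlic measures in the same place as before. The onion, lemon and spice jar look unmoved in the scene picture, but I did not measure them again at the end.

The two cameras disagreed by about 2 mm on the head's centre; I used a point in between. No check failed.

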